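# Pack a ballasted float in its made-up tray, weighted end low

### The arm

A 6-joint arm with a two-finger parallel gripper is mounted at the origin on the work surface. World frame = base frame: x ahead of the robot, y to its left, z up, the work surface at z = 0. Lengths are in m, angles in rad, forces in N, time in s.
With the tool pointing down it reaches from about 0.275 to 0.975 m from the base axis. Payload 8.4 kg.
Tool frame: the origin (TCP) lies on the centre line of the jaws, within the pads' length; the fingertips stand r.tcp_to_tips ahead of it and the grasp point (between the pads) lies 8 mm behind it (r.tcp_to_tips is the distance from the TCP to the fingertips, in m); z points along the fingers, y is the line along which they close (so a half turn about z gives the same grasp; the last joint's range is limited). The gripper opens to 92 mm and grips with 3 to 60 N. Pads are 20 mm wide; open, the fingers measure 128 mm over their backs; the gripper's body (75 mm by 189 mm) begins 69 mm behind the grasp point.
Start: joints at [-1.153, 0.353, 1.633, -0, 1.155, -0.002], TCP at [0.255, -0.571, 0.226] pointing down, gripper open.
Joint ranges: [-2.63, 2.63], [-0.92, 2.1], [0.06, 2.66], [-1.3, 4.44], [0, 2.69], [-3.02, 3.02]. Speed limits (rad/s): [2.22, 2.22, 2.79, 3.14, 3.14, 3.14].

### API

Orientations are given as a unit quaternion [x, y, z, w].
In Python, from bench import r gives the robot as it stands. The module is installed in compiled form; this text tells all that it offers.
- The arm moves only by the shell command python3 -m jog 'ROWS'. ROWS is JSON, a list of rows, each an object with "dp": the shift along the tool's x, y, z normalised to -1 to 1, where 1 is 250 mm, a list of three; "dr": the turn, a rotation vector about the tool's x, y, z normalised to -1 to 1, where 1 is pi/2 rad, a list of three; "gripper": the gripper command: -1 is shut, 1 is fully open, values between are in proportion. In form: [{"dp": [tx, ty, tz], "dr": [rx, ry, rz], "gripper": gripper}, ...]. A call has 1 to 5 rows; each row is the pose to reach, as a shift and turn from the pose commanded when the call began, along the tool's axes at that moment; what a row does not reach only later rows make up. A row lasts 1/8 s, in which the tool goes at most 62.5 mm and 10.7 degrees, less where a joint would pass 70% of its speed; a pose out of reach is approached as far as the arm can. A call with a number of a shift or a turn outside -1 to 1 is refused whole. A call with a gripper value outside its range is refused whole. The fingers move at their own pace and stop on an object; the grip force is fixed at half the most. Time passes only in rows, so rows that repeat a pose let the fingers close. It gives the time, the measured TCP pose, the force, the opening and the grip force at its end, in the units of the state.
- r.sense(): the state, without advancing time (a new reading comes with each control period).
- r.snapshot(name): name is "side" or "top" or "wrist"; returns the picture (480x640x3 uint8, blue, green, red); there is no depth.
- r.calibration(name): a dict with "fx", "fy", "cx", "cy" (pixels), "xyz" and "orientation" of the camera in the world. Camera axes: x right, y up, looking along -z (the intrinsics and any distortion apply to the point x, -y, -z); pixel columns grow to the right and rows downward; lengths in m; the calibration is good to about 2 mm. A picture is of the moment at which its call begins: read the wrist's pose just before it. calibration takes no time and is no camera call; for the wrist camera it gives the pose at the moment of the call.
- r.hand_in(): hands the job in; it is judged then, once.
The state is a dict: "time": time; "qpos": joint angles; "dq": joint speeds; "tau": joint torques, N m; "tcp_pos": TCP position; "orientation": TCP orientation; "ft_force": force on the tool from outside, world axes, zero at the start; "torque": the same for the moment, N m; "opening": opening from 0.0 (shut) to 1.0 (fully open); "grip_force": force on a finger pad.
Only numpy, scipy, OpenCV 4.12 (cv2) and the standard library are available. Lean on these libraries where they do the work, as an engineer would, in place of code of your own. Each camera call takes 0.05 s, during which the arm holds its last target. There are 200 camera calls.

### The job

Make up the packing tray: raise its three hinged flaps upright by their white tabs. Then lay the blue float straight along the sloping foam cradle inside, weighted end at the bottom, close to the front flap: both ends look alike, so lift it off the table and feel or see which end sinks. Leave the bottle, beaker and white box where they stand.

Things in the scene. Friction and masses are not known exactly. Their poses are not given: they have to be found in the camera images.
- tray: Cardboard packing tray fixed to the table. Origin: centre of the underside of its board, 150 (x) by 140 mm (y), 6 mm thick; x from front flap to back wall, y left, z up. Place and yaw vary; the front flap faces the robot's left. A fixed back wall, 4 mm thick, stands at x = +75 mm, its top 61 mm above the table; the other three edges carry hinged flaps. Inside it is a sloping foam cradle.
- cradle_top (a point): Middle of the top edge of the dark grey foam cradle, 60 mm above the table, axes as the tray. The cradle is a plane slope 120 mm wide: from this edge it falls at 35 degrees towards the front flap (tray -x) for 95 mm along the slope, to 6 mm above the table at tray x = -55 mm. Behind the edge it is open down to the board.
- rest_point (a point): Where the float's centre is when it lies well on the slope, lower end touching the raised front flap (axes as the tray); up to 20 mm further up the slope is also right. The float overhangs the cradle's top edge and the back wall: with its heavy end low it lies steady, with its heavy end high it tips over the edge.
- flap_front (a joint): Front flap, cardboard, 134 mm wide, 45 mm from hinge to edge, 4 mm thick, hinged at tray x = -75 mm, 6 mm above the table. At mid-edge a white pull tab, 30 mm wide along the hinge, 10 mm thick, runs on in the flap's plane to 88 mm from the hinge; grip it across its width 70 mm from the hinge. Radians: 0 flat outwards, 1.57 upright (stop). Starts at 0.35 to 0.8.
- float_centre (a point): Centre of the float: sealed blue tube of 40 x 40 mm square section, 200 mm long over two like black caps, lying on the table. x along the tube, z up as it lies. About 0.32 kg; ballast in one end (either: it changes between starts) puts its centre of mass 48 mm off centre. Held firmly by the middle it loads the wrist with about 0.16 N m; held lightly (6 N), the heavy end droops.
- flap_left (a joint): Left flap, same make, 144 mm wide, hinged along the tray's left edge (tray y = +70 mm). All three flaps swing up about their hinges and stay where they are left (hinge friction 0.1 N m, front 0.3). Gripped across its width a tab can turn between the fingers, so the hand need not tilt. A finger pushing the free edge inwards jams when the flap is low.
- flap_right (a joint): Right flap, same make, 144 mm wide, hinged along the tray's right edge (tray y = -70 mm).
- float: The same float; origin at the centre of its underside as it first lies, 20 mm below float_centre, same axes.
- amber_bottle_centre (a point): Centre of a brown glass bottle standing on the table, 52 mm across, 90 mm high. Bystander.
- beaker_centre (a point): Centre of a glass beaker standing on the table, 64 mm across, 70 mm high. Bystander.
- slide_box_centre (a point): Centre of a white plastic box, 90 x 60 x 35 mm. Bystander.
Mind the look-alikes: they are no part of the job. There is more than one size of the float; the job needs the middle-sized.

How it is judged:
By the outcome, as a careful person would: the job done as asked, in the order asked, and still so for the second after the job is handed in, with the robot touching nothing.
It also fails if it takes over 72 s, if anything falls off the work surface, if the arm or the gripper's body presses on something with over 40 N, if the wrist force passes 120 N, or if a joint passes its speed limit or range.

## Working session

There is one attempt and no reset: what is moved stays moved. The work goes in short steps, Python scripts to look and compute and a shell command to move; the robot and the scene stay as the last step left them, time stands still between calls to the robot, and variables do not carry over. Pictures are saved under pics/ and viewed, at most 14 in all, crops included, and the job is handed in when it is done.

```bash
mkdir -p pics; cat > h.py <<'E'
import numpy as np, cv2
from scipy.spatial.transform import Rotation as R
from bench import r
def ray(cal,u,v):
    d=np.array([(u-cal['cx'])/cal['fx'],-(v-cal['cy'])/cal['fy'],-1.])
    return np.array(cal['xyz']),R.from_quat(cal['orientation']).apply(d)
def onz(cal,u,v,z):
    o,d=ray(cal,u,v); return o+d*(z-o[2])/d[2]
def tri(c1,p1,c2,p2):
    o1,d1=ray(c1,*p1);o2,d2=ray(c2,*p2)
    s=np.linalg.lstsq(np.c_[d1,-d2],o2-o1,rcond=None)[0]
    a,b=o1+d1*s[0],o2+d2*s[1]; return (a+b)/2,np.linalg.norm(a-b)
def rel(p,q=None):
    "shift to world point p, in dp units, from the current pose"
    s=r.sense(); return R.from_quat(s['orientation']).inv().apply(np.array(p)-s['tcp_pos'])/.25
E
python3 - <<'E'
from h import *
print(r.sense(),r.tcp_to_tips)
for n in('top','side'):
    c=r.calibration(n);print(n,c);cv2.imwrite(f'pics/{n}0.png',r.snapshot(n))
E
```

```text
{'time': 0.0, 'qpos': array([-1.15344681e+00,  3.53650204e-01,  1.63411665e+00, -8.33385880e-06,
        1.15518872e+00, -2.40646585e-03]), 'dq': array([ 0.00012377, -0.0006247 ,  0.00013472,  0.00081848, -0.00079759,
        0.00014713]), 'tau': array([-9.70658875e-04, -5.93855703e+01, -3.34212685e+01,  6.94659585e-02,
        2.31220684e-02, -1.09138928e-04]), 'tcp_pos': array([ 0.25451448, -0.57031601,  0.22486988]), 'orientation': array([ 9.78055763e-01,  2.08342170e-01, -1.44101665e-04, -6.66065282e-04]), 'ft_force': array([-0.26415704,  0.01434454,  0.99690984]), 'torque': array([-0.02684942, -0.01142882,  0.04226976]), 'grip_force': 0.0, 'opening': 0.9988526942714542} 0.011
top {'fx': 544.273278398216, 'fy': 544.273278398216, 'cx': 325.248992492646, 'cy': 235.72036561231835, 'xyz': array([ 0.48154905, -0.07348277,  1.29720223]), 'orientation': array([ 0.0296777 , -0.03373932, -0.6990451 ,  0.71366437])}
side {'fx': 508.47179433384747, 'fy': 508.47179433384747, 'cx': 314.3908826441795, 'cy': 232.5887125663511, 'xyz': array([0.20557679, 0.58354549, 0.68926108]), 'orientation': array([-0.11115532,  0.42186872,  0.87636447, -0.20409948])}
```

View pics/top0.png

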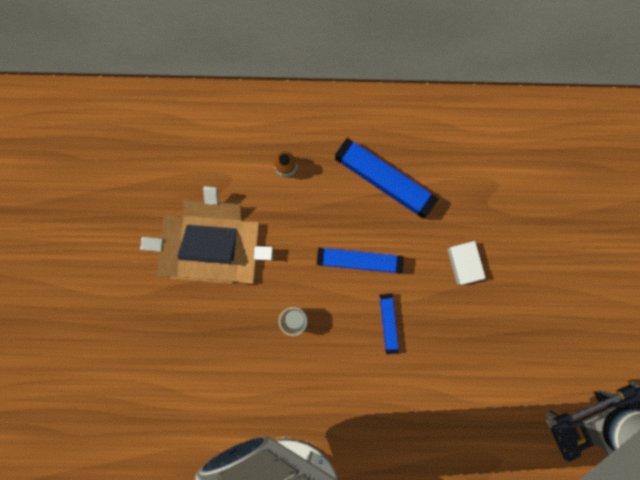

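View pics/side0.png

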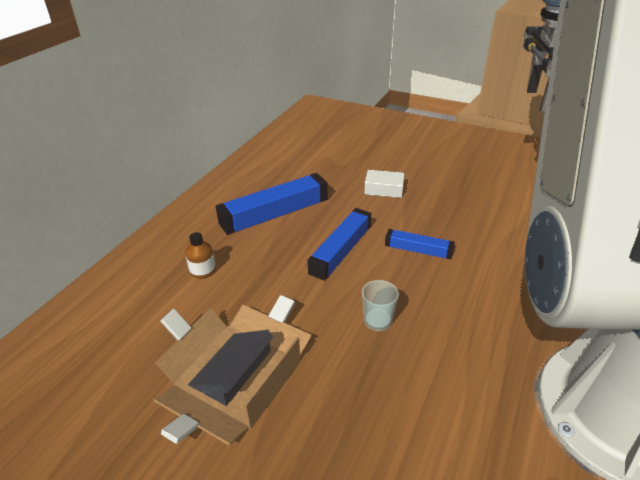

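The middle image shows three blue tubes: large at top-view px (386,178), middle at (360,260), small at (390,324). I pick the middle one. White objects are the tabs at (151,244), (210,195) and (263,253), and the box at (467,263). I'll make close crops to check the choice and the tray's orientation.

```bash
python3 - <<'E'
import cv2,numpy as np
t=cv2.imread('pics/top0.png');s=cv2.imread('pics/side0.png')
a=cv2.resize(t[170:300,130:290],(640,520),interpolation=cv2.INTER_CUBIC)
cv2.imwrite('pics/a.png',np.clip(a.astype(float)*1.3,0,255).astype('uint8'))
cv2.imwrite('pics/b.png',cv2.resize(s[200:450,140:400],(780,590)[:2] if 0 else (600,577),interpolation=cv2.INTER_CUBIC))
E
```

```text
(no output)
```

View pics/a.png

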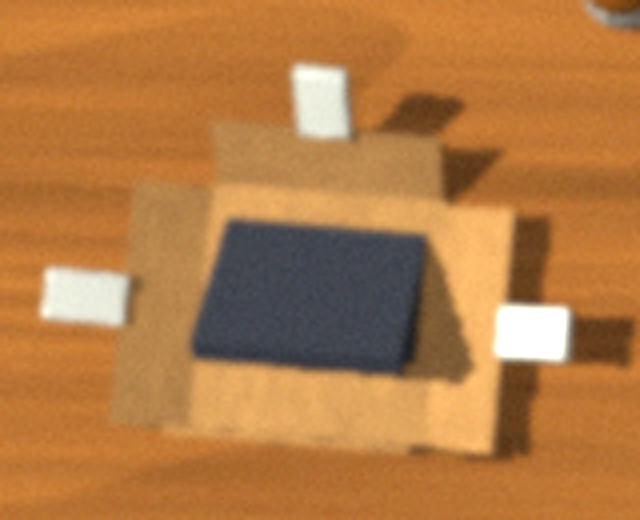

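View pics/b.png

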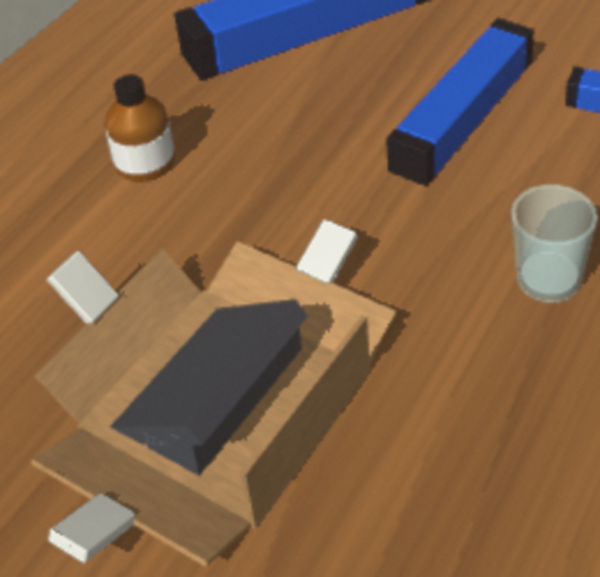

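The crops confirm it. The cradle's vertical back and the fixed wall are on the robot's side, so the front flap is the one pointing away from the robot (tab at top px 210,195). The left flap is (263,253) and the right flap is (151,244). The middle float is between the beaker and the box. Next I'll measure.

```bash
cat > m.py <<'E'
from h import *
def blobs(im,kind,roi,n):
    h=cv2.cvtColor(im,cv2.COLOR_BGR2HSV)
    m=cv2.inRange(h,(0,0,140),(179,70,255)) if kind=='w' else cv2.inRange(h,(105,150,60),(130,255,255))
    k=np.zeros_like(m);x0,y0,x1,y1=roi;k[y0:y1,x0:x1]=m[y0:y1,x0:x1]
    cs=sorted(cv2.findContours(k,cv2.RETR_EXTERNAL,cv2.CHAIN_APPROX_NONE)[0],key=cv2.contourArea)[::-1][:n]
    return [(cv2.minAreaRect(c),cv2.contourArea(c)) for c in cs]
E
python3 - <<'E'
from m import *
t=cv2.imread('pics/top0.png');s=cv2.imread('pics/side0.png');ct=r.calibration('top');cs=r.calibration('side')
rt=dict(front=(195,180,225,206),left=(250,240,276,266),right=(135,232,166,255))
rs=dict(front=(155,300,195,345),left=(262,290,302,325),right=(155,410,205,445))
for k in rt:
    a=blobs(t,'w',rt[k],1)[0];b=blobs(s,'w',rs[k],1)[0]
    print(k,a,b,'\n  ',*tri(ct,a[0][0],cs,b[0][0]))
for rr,ax in((blobs(t,'b',(305,235,415,285),1)[0],ct),(blobs(s,'b',(300,200,380,285),1)[0],cs)):
    bx=cv2.boxPoints(rr[0]); print(rr,*[onz(ax,*p,.04).round(3) for p in bx])
for p in [(180,217),(258,222),(255,283),(172,278)]: print('board',onz(ct,*p,.006).round(3))
E
```

```text
front (((209.5, 195.0), (18.0, 13.0), 90.0), 195.5) (((175.50904846191406, 324.3099670410156), (27.781383514404297, 19.036640167236328), 47.72631072998047), 480.5) 
   [0.6810851  0.18855941 0.05357052] 0.0025911873369713883
left (((262.64117431640625, 252.6646728515625), (17.94698143005371, 13.805370330810547), 4.39870548248291), 217.0) (((280.6422119140625, 308.3073425292969), (16.187122344970703, 26.346405029296875), 28.300756454467773), 374.0) 
   [0.55215695 0.06479026 0.03244097] 0.001434394570337552
right (((150.52870178222656, 243.68446350097656), (20.370542526245117, 12.675003051757812), 5.19442892074585), 226.0) (((178.22714233398438, 427.1885070800781), (19.827585220336914, 34.344825744628906), 46.397178649902344), 507.0) 
   [0.56823324 0.32601596 0.03299932] 1.0979172780005678e-05
(((359.4059753417969, 259.9405822753906), (75.62284088134766, 16.3186092376709), 5.710592269897461), 1140.5) [ 0.528 -0.071  0.04 ] [ 0.566 -0.074  0.04 ] [ 0.552 -0.248  0.04 ] [ 0.515 -0.245  0.04 ]
(((341.8235168457031, 239.2058563232422), (24.513141632080078, 68.00769805908203), 40.60129165649414), 1343.0) [ 0.563 -0.072  0.04 ] [ 0.554 -0.268  0.04 ] [ 0.495 -0.231  0.04 ] [ 0.51  -0.047  0.04 ]
board [0.635 0.268 0.006]
board [0.627 0.081 0.006]
board [0.482 0.084 0.006]
board [0.49  0.28  0.006]
```

```bash
cat > go.py <<'E'
# go.py yaw tilt x y z [x y z ...]: dp, dr of the way points from the present pose; yaw of tool y (deg), tilt about tool y (deg)
import sys
from h import *
a=[float(v) for v in sys.argv[1:]]
s=r.sense();R0=R.from_quat(s['orientation'])
def ori(yaw,tilt):
    y=np.array([np.cos(yaw),np.sin(yaw),0]);z=np.array([0,0,-1.])
    return R.from_matrix(np.c_[np.cross(y,z),y,z])*R.from_euler('y',tilt)
T=ori(*np.radians(a[:2]))
print('dr',((R0.inv()*T).as_rotvec()/(np.pi/2)).round(3))
for p in np.reshape(a[2:],(-1,3)): print('dp',rel(p).round(3))
E
python3 go.py -3.5 0 .5521 .0615 .12
```

```text
dr [-0.001 -0.    -0.694]
dp [ 2.117 -1.822  0.422]
```

```bash
python3 -m jog '[{"dp":[0.2,-0.17,0],"dr":[0,0,0],"gripper":1},{"dp":[0.4,-0.34,0],"dr":[0,0,0],"gripper":1},{"dp":[0.6,-0.51,0],"dr":[0,0,0],"gripper":1},{"dp":[0.8,-0.69,0],"dr":[0,0,0],"gripper":1},{"dp":[0.95,-0.82,0],"dr":[0,0,0],"gripper":1}]'; python3 -m jog '[{"dp":[0.9,-0.77,0.2],"dr":[0,0,-0.5],"gripper":1},{"dp":[0.9,-0.77,0.2],"dr":[0,0,-0.5],"gripper":1},{"dp":[0.9,-0.77,0.2],"dr":[0,0,-0.5],"gripper":1},{"dp":[0.9,-0.77,0.2],"dr":[0,0,-0.5],"gripper":1},{"dp":[0.9,-0.77,0.2],"dr":[0,0,-0.5],"gripper":1}]'; python3 go.py -3.5 0 .5521 .0615 .12 .5521 .0615 .026
```

```text
time: 0.72
tcp_pos: [0.3879, -0.286, 0.2255]
orientation: [0.978, 0.208, 0.0, -0.0]
ft_force: [0.8, -0.2, 0.3]
opening: 0.999
grip_force: 0.0
time: 1.35
tcp_pos: [0.515, -0.0181, 0.1751]
orientation: [0.823, 0.569, -0.0, -0.0]
ft_force: [0.8, -1.5, 0.2]
opening: 0.998
grip_force: 0.0
dr [-0.     0.    -0.191]
dp [0.35  0.026 0.22 ]
dp [0.35  0.026 0.596]
```

```bash
python3 -m jog '[{"dp":[0.2,0.01,0.1],"dr":[0,0,-0.1],"gripper":0.4},{"dp":[0.35,0.026,0.22],"dr":[0,0,-0.191],"gripper":0.4},{"dp":[0.35,0.026,0.22],"dr":[0,0,-0.191],"gripper":0.4},{"dp":[0.35,0.026,0.4],"dr":[0,0,-0.191],"gripper":0.4},{"dp":[0.35,0.026,0.596],"dr":[0,0,-0.191],"gripper":0.4}]'; python3 -m jog '[{"dp":[0,0,0],"dr":[0,0,0],"gripper":0.4},{"dp":[0,0,0],"dr":[0,0,0],"gripper":-1},{"dp":[0,0,0],"dr":[0,0,0],"gripper":-1},{"dp":[0,0,0],"dr":[0,0,0],"gripper":-1},{"dp":[0,0,0],"dr":[0,0,0],"gripper":-1}]'; python3 - <<'E'
from h import *
O=np.array([.560,.1955,.006]);y=np.array([-.061,-.998,0]);x=np.array([-.998,.061,0]);up=np.array([0,0,1])
for n,h,d in(('L',O+.07*y,y),('R',O-.07*y,-y),('F',O-.075*x,-x)):
    for th in (.45,.6,.75,.9,1.05,1.2,1.35,1.5,1.6):
        p=h+.07*(np.cos(th)*d+np.sin(th)*up)-.008*up
        print(n,th,p.round(4),rel(p).round(3) if n=='L' else '')
E
```

```text
time: 1.98
tcp_pos: [0.5527, 0.0584, 0.0268]
orientation: [0.731, 0.683, 0.001, 0.001]
ft_force: [0.3, 0.6, -0.2]
opening: 0.696
grip_force: 0.0
time: 2.6
tcp_pos: [0.5508, 0.0588, 0.0272]
orientation: [0.73, 0.684, -0.001, -0.0]
ft_force: [-4.0, -1.5, 3.9]
opening: 0.323
grip_force: 30.0
L 0.45 [0.5519 0.0627 0.0284] [ 0.016  0.003 -0.005]
L 0.6 [0.5522 0.068  0.0375] [ 0.037  0.003 -0.042]
L 0.75 [0.5526 0.0745 0.0457] [ 0.063  0.003 -0.074]
L 0.9 [0.5531 0.0822 0.0528] [ 0.094  0.003 -0.103]
L 1.05 [0.5536 0.0909 0.0587] [ 0.129  0.003 -0.126]
L 1.2 [0.5542 0.1003 0.0632] [ 0.166  0.002 -0.144]
L 1.35 [0.5548 0.1103 0.0663] [ 0.207  0.002 -0.157]
L 1.5 [0.5554 0.1207 0.0678] [ 0.248  0.002 -0.163]
L 1.6 [0.5559 0.1277 0.068 ] [ 0.276  0.002 -0.163]
R 0.45 [0.5681 0.3283 0.0284] 
R 0.6 [0.5678 0.323  0.0375] 
R 0.75 [0.5674 0.3165 0.0457] 
R 0.9 [0.5669 0.3088 0.0528] 
R 1.05 [0.5664 0.3001 0.0587] 
R 1.2 [0.5658 0.2907 0.0632] 
R 1.35 [0.5652 0.2807 0.0663] 
R 1.5 [0.5646 0.2703 0.0678] 
R 1.6 [0.5641 0.2633 0.068 ] 
F 0.45 [0.6978 0.1871 0.0284] 
F 0.6 [0.6925 0.1874 0.0375] 
F 0.75 [0.686  0.1878 0.0457] 
F 0.9 [0.6783 0.1883 0.0528] 
F 1.05 [0.6696 0.1888 0.0587] 
F 1.2 [0.6602 0.1894 0.0632] 
F 1.35 [0.6501 0.19   0.0663] 
F 1.5 [0.6398 0.1906 0.0678] 
F 1.6 [0.6328 0.191  0.068 ]
```

```bash
python3 -m jog '[{"dp":[0.026,0,-0.048],"dr":[0,0,0],"gripper":-1},{"dp":[0.064,0,-0.093],"dr":[0,0,0],"gripper":-1},{"dp":[0.11,0,-0.129],"dr":[0,0,0],"gripper":-1},{"dp":[0.162,0,-0.156],"dr":[0,0,0],"gripper":-1},{"dp":[0.162,0,-0.156],"dr":[0,0,0],"gripper":-1}]'; python3 -m jog '[{"dp":[0.056,0,-0.015],"dr":[0,0,0],"gripper":-1},{"dp":[0.085,0,-0.019],"dr":[0,0,0],"gripper":-1},{"dp":[0.114,0,-0.02],"dr":[0,0,0],"gripper":-1},{"dp":[0.126,0,-0.02],"dr":[0,0,0],"gripper":-1},{"dp":[0.126,0,-0.02],"dr":[0,0,0],"gripper":-1}]'
```

```text
time: 3.22
tcp_pos: [0.5534, 0.1001, 0.0663]
orientation: [0.73, 0.684, -0.001, -0.0]
ft_force: [-6.0, -1.7, 5.1]
opening: 0.321
grip_force: 30.0
time: 3.85
tcp_pos: [0.5553, 0.1306, 0.0712]
orientation: [0.73, 0.684, -0.001, -0.0]
ft_force: [-6.2, -5.8, 4.8]
opening: 0.323
grip_force: 31.0
```

```bash
python3 -m jog '[{"dp":[0.126,0,-0.02],"dr":[0,0,0],"gripper":0.2},{"dp":[0,0,0],"dr":[0,0,0],"gripper":0.2},{"dp":[0,0,-0.15],"dr":[0,0,0],"gripper":0.2},{"dp":[0,0,-0.35],"dr":[0,0,0],"gripper":0.2},{"dp":[0.2,0,-0.4],"dr":[0,0,0],"gripper":0.2}]' ; python3 go.py -3.5 0 .568 .3305 .16 .568 .3305 .026
```

```text
time: 4.47
tcp_pos: [0.5623, 0.1805, 0.1751]
orientation: [0.731, 0.682, 0.003, 0.001]
ft_force: [0.0, 0.2, -0.6]
opening: 0.599
grip_force: 0.0
dr [ 0.004 -0.001 -0.005]
dp [ 0.6   -0.019  0.062]
dp [ 0.599 -0.022  0.598]
```

```bash
python3 -m jog '[{"dp":[0.24,0,0],"dr":[0,0,0],"gripper":0.2},{"dp":[0.48,-0.01,0],"dr":[0,0,0],"gripper":0.2},{"dp":[0.6,-0.02,0.1],"dr":[0,0,0],"gripper":0.2},{"dp":[0.6,-0.02,0.35],"dr":[0,0,0],"gripper":0.2},{"dp":[0.6,-0.02,0.597],"dr":[0,0,0],"gripper":0.2}]'; python3 -m jog '[{"dp":[0,0,0],"dr":[0,0,0],"gripper":0.2},{"dp":[0,0,0],"dr":[0,0,0],"gripper":-1},{"dp":[0,0,0],"dr":[0,0,0],"gripper":-1},{"dp":[0,0,0],"dr":[0,0,0],"gripper":-1}]'; python3 - <<'E'
from m import *
cv2.imwrite('pics/side1.png',r.snapshot('side'));t=r.snapshot('top');cv2.imwrite('pics/top1.png',t)
print(blobs(t,'w',(235,235,280,270),2))
E
```

```text
time: 5.1
tcp_pos: [0.5655, 0.3328, 0.0212]
orientation: [0.73, 0.684, 0.002, 0.0]
ft_force: [0.1, 0.0, -0.0]
opening: 0.601
grip_force: 0.0
time: 5.6
tcp_pos: [0.5673, 0.3317, 0.0242]
orientation: [0.73, 0.684, 0.003, 0.001]
ft_force: [0.5, -0.4, 1.7]
opening: 0.327
grip_force: 30.0
[(((235.5, 249.0), (1.0, 10.0), 0.0), 1.0)]
```

View pics/side1.png

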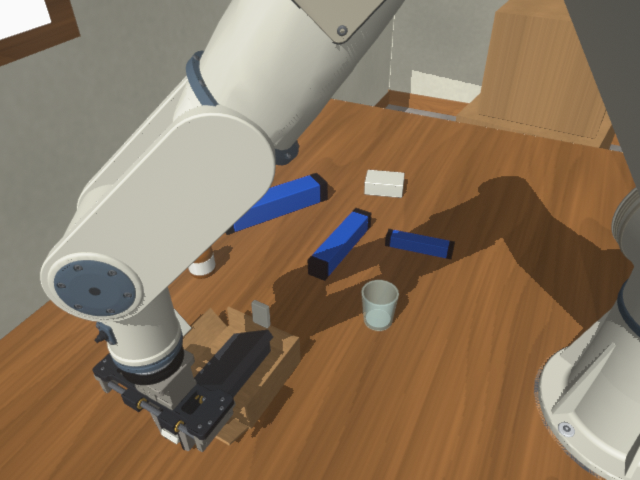

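The left tab stands upright at (261,313), and the right tab is gripped. Now I'll raise the right flap.

```bash
python3 -m jog '[{"dp":[-0.03,0,-0.056],"dr":[0,0,0],"gripper":-1},{"dp":[-0.066,0,-0.1],"dr":[0,0,0],"gripper":-1},{"dp":[-0.111,0,-0.135],"dr":[0,0,0],"gripper":-1},{"dp":[-0.162,0,-0.161],"dr":[0,0,0],"gripper":-1},{"dp":[-0.162,0,-0.161],"dr":[0,0,0],"gripper":-1}]'; python3 -m jog '[{"dp":[-0.055,0,-0.015],"dr":[0,0,0],"gripper":-1},{"dp":[-0.083,0,-0.019],"dr":[0,0,0],"gripper":-1},{"dp":[-0.112,0,-0.019],"dr":[0,0,0],"gripper":-1},{"dp":[-0.128,0,-0.019],"dr":[0,0,0],"gripper":-1},{"dp":[-0.128,0,-0.019],"dr":[0,0,0],"gripper":-1}]';  python3 -m jog '[{"dp":[0,0,0],"dr":[0,0,0],"gripper":0.2},{"dp":[0,0,0],"dr":[0,0,0],"gripper":0.2},{"dp":[0,0,-0.15],"dr":[0,0,0],"gripper":0.2},{"dp":[0,0,-0.4],"dr":[0,0,0],"gripper":0.2},{"dp":[0,0,-0.5],"dr":[0,0,0],"gripper":0.2}]' ; python3 go.py 86.5 0 .685 .1877 .16 .685 .1877 .0475
```

```text
time: 6.32
tcp_pos: [0.5646, 0.2909, 0.0636]
orientation: [0.73, 0.683, 0.003, 0.001]
ft_force: [5.3, 1.1, 2.8]
opening: 0.326
grip_force: 30.0
time: 6.95
tcp_pos: [0.5629, 0.2623, 0.0687]
orientation: [0.731, 0.683, 0.005, -0.001]
ft_force: [3.8, 15.6, 2.4]
opening: 0.325
grip_force: 36.8
time: 7.58
tcp_pos: [0.5609, 0.2589, 0.1954]
orientation: [0.73, 0.683, 0.002, 0.001]
ft_force: [0.9, 0.1, -0.2]
opening: 0.601
grip_force: 0.0
dr [ 3.000e-03  1.000e-03 -1.003e+00]
dp [-0.252  0.514  0.143]
dp [-0.253  0.512  0.593]
```

```bash
python3 -m jog '[{"dp":[-0.25,0.51,0],"dr":[0,0,-0.5],"gripper":0.2},{"dp":[-0.25,0.51,0],"dr":[0,0,-0.5],"gripper":0.2},{"dp":[-0.25,0.51,0],"dr":[0,0,-0.5],"gripper":0.2},{"dp":[-0.25,0.51,0],"dr":[0,0,-0.5],"gripper":0.2},{"dp":[-0.25,0.51,0],"dr":[0,0,-0.5],"gripper":0.2}]'; python3 -m jog '[{"dp":[0,0,0],"dr":[0,0,-0.5],"gripper":0.2},{"dp":[0,0,0],"dr":[0,0,-0.5],"gripper":0.2},{"dp":[0,0,0],"dr":[0,0,-0.5],"gripper":0.2},{"dp":[0,0,0],"dr":[0,0,-0.5],"gripper":0.2},{"dp":[0,0,0],"dr":[0,0,-0.5],"gripper":0.2}]'; python3 go.py 86.5 0 .685 .1877 .16 .685 .1877 .0475; python3 - <<'E'
from m import *
t=r.snapshot('top');s=r.snapshot('side');cv2.imwrite('pics/side2.png',s);cv2.imwrite('pics/w2.png',r.snapshot('wrist'))
E
```

```text
time: 8.2
tcp_pos: [0.6827, 0.1873, 0.1914]
orientation: [0.413, 0.911, -0.0, -0.0]
ft_force: [0.4, -0.4, -0.9]
opening: 0.598
grip_force: 0.0
time: 8.82
tcp_pos: [0.6826, 0.188, 0.1916]
orientation: [0.034, 0.999, 0.0, -0.0]
ft_force: [0.1, 0.2, -0.8]
opening: 0.602
grip_force: 0.0
dr [ 0.    -0.    -0.004]
dp [-0.01  -0.001  0.127]
dp [-0.01  -0.001  0.577]
```

View pics/side2.png

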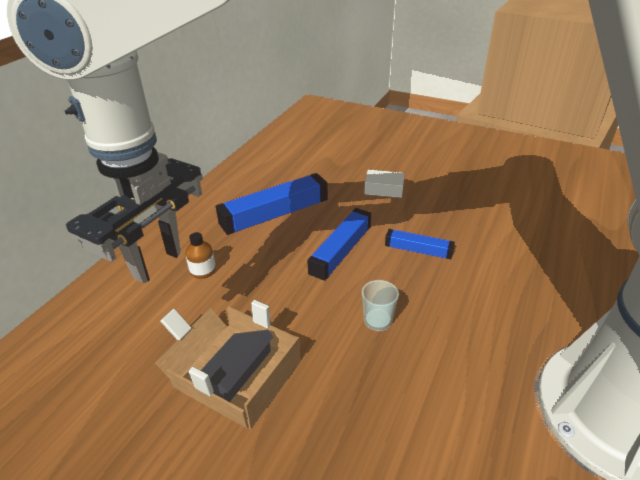

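Both side flaps are upright, with tabs at (261,313) and (201,380). The front tab is at (176,324). Next I'll grip it.

```bash
python3 -m jog '[{"dp":[-0.01,0,0.2],"dr":[0,0,0],"gripper":0.2},{"dp":[-0.01,0,0.4],"dr":[0,0,0],"gripper":0.2},{"dp":[-0.01,0,0.577],"dr":[0,0,0],"gripper":0.2},{"dp":[-0.01,0,0.577],"dr":[0,0,0],"gripper":0.2},{"dp":[-0.01,0,0.577],"dr":[0,0,0],"gripper":-1}]'; python3 -m jog '[{"dp":[0,0,0],"dr":[0,0,0],"gripper":-1},{"dp":[0,0,0],"dr":[0,0,0],"gripper":-1},{"dp":[0,0,0],"dr":[0,0,0],"gripper":-1}]'
```

```text
time: 9.6
tcp_pos: [0.6866, 0.1879, 0.0488]
orientation: [0.033, 0.999, 0.0, 0.001]
ft_force: [0.4, 0.1, -0.5]
opening: 0.514
grip_force: 0.0
time: 9.98
tcp_pos: [0.687, 0.1874, 0.0492]
orientation: [0.033, 0.999, 0.0, 0.002]
ft_force: [-0.1, -2.2, 6.5]
opening: 0.325
grip_force: 30.0
```

```bash
python3 -m jog '[{"dp":[0.038,0,-0.033],"dr":[0,0,0],"gripper":-1},{"dp":[0.076,0,-0.055],"dr":[0,0,0],"gripper":-1},{"dp":[0.116,0,-0.072],"dr":[0,0,0],"gripper":-1},{"dp":[0.159,0,-0.083],"dr":[0,0,0],"gripper":-1},{"dp":[0.159,0,-0.083],"dr":[0,0,0],"gripper":-1}]'; python3 -m jog '[{"dp":[0.029,0,-0.003],"dr":[0,0,0],"gripper":-1},{"dp":[0.058,0,-0.004],"dr":[0,0,0],"gripper":-1},{"dp":[0.074,0,-0.004],"dr":[0,0,0],"gripper":-1},{"dp":[0.074,0,-0.004],"dr":[0,0,0],"gripper":-1}]';  python3 -m jog '[{"dp":[0,0,0],"dr":[0,0,0],"gripper":0.2},{"dp":[0,0,0],"dr":[0,0,0],"gripper":0.2},{"dp":[0,0,-0.15],"dr":[0,0,0],"gripper":0.2},{"dp":[0,0,-0.4],"dr":[0,0,0],"gripper":0.2},{"dp":[0,0,-0.5],"dr":[0,0,0],"gripper":0.2}]' ; python3 go.py -4.5 0 .54 -.16 .17
```

```text
time: 10.6
tcp_pos: [0.6479, 0.1898, 0.0698]
orientation: [0.033, 0.999, 0.0, 0.003]
ft_force: [2.3, -4.0, 3.6]
opening: 0.32
grip_force: 30.0
time: 11.1
tcp_pos: [0.6314, 0.1909, 0.0716]
orientation: [0.033, 0.999, 0.0, 0.004]
ft_force: [6.8, -6.5, 4.8]
opening: 0.32
grip_force: 30.0
time: 11.72
tcp_pos: [0.6285, 0.192, 0.1975]
orientation: [0.033, 0.999, 0.001, 0.002]
ft_force: [-0.1, -0.3, 0.3]
opening: 0.598
grip_force: 0.0
dr [3.000e-03 1.000e-03 1.008e+00]
dp [ 0.262 -1.428  0.107]
```

```bash
python3 -m jog '[{"dp":[0.13,-0.7,0],"dr":[0,0,0.5],"gripper":1},{"dp":[0.13,-0.7,0],"dr":[0,0,0.5],"gripper":1},{"dp":[0.13,-0.7,0],"dr":[0,0,0.5],"gripper":1},{"dp":[0.13,-0.7,0],"dr":[0,0,0.5],"gripper":1},{"dp":[0.13,-0.7,0],"dr":[0,0,0.5],"gripper":1}]'; python3 go.py -4.5 0 .54 -.16 .17
```

```text
time: 12.35
tcp_pos: [0.5832, 0.0185, 0.1939]
orientation: [0.413, 0.911, 0.0, -0.0]
ft_force: [0.4, 0.6, -0.0]
opening: 1.0
grip_force: 0.0
dr [-0.    -0.     0.507]
dp [-0.424 -0.6    0.095]
```

```bash
python3 -m jog '[{"dp":[-0.42,-0.6,0],"dr":[0,0,0.507],"gripper":1},{"dp":[-0.42,-0.6,0],"dr":[0,0,0.507],"gripper":1},{"dp":[-0.42,-0.6,0],"dr":[0,0,0.507],"gripper":1},{"dp":[-0.42,-0.6,0],"dr":[0,0,0.507],"gripper":1},{"dp":[-0.42,-0.6,0],"dr":[0,0,0.507],"gripper":1}]'; python3 - <<'E'
from m import *
c=r.calibration('wrist');w=r.snapshot('wrist');cv2.imwrite('pics/w3.png',w);cv2.imwrite('pics/side3.png',r.snapshot('side'))
b=blobs(w,'b',(0,0,640,480),3);print(c['xyz'])
for q in b: print(q,*[onz(c,*p,.04).round(4) for p in cv2.boxPoints(q[0])])
E
```

```text
time: 12.98
tcp_pos: [0.54, -0.1591, 0.1937]
orientation: [0.734, 0.679, -0.0, -0.0]
ft_force: [-0.6, -0.1, -0.6]
opening: 1.001
grip_force: 0.0
[ 0.5448177  -0.08098133  0.35285429]
(((557.7025146484375, 234.50546264648438), (88.23804473876953, 219.67654418945312), 38.418052673339844), 17134.5) [ 0.6549 -0.2373  0.04  ] [ 0.7591 -0.0968  0.04  ] [ 0.8208 -0.1449  0.04  ] [ 0.7208 -0.2987  0.04  ]
(((318.5, 212.5), (193.0, 47.0), 90.0), 8341.5) [ 0.5264 -0.0749  0.04  ] [ 0.5632 -0.0778  0.04  ] [ 0.5531 -0.2451  0.04  ] [ 0.5105 -0.2418  0.04  ]
(((147.13583374023438, 301.7245178222656), (33.294795989990234, 78.99835205078125), 79.3803482055664), 1888.0) [ 0.3426 -0.2125  0.04  ] [ 0.4144 -0.204   0.04  ] [ 0.4143 -0.2361  0.04  ] [ 0.3405 -0.2453  0.04  ]
```

View pics/w3.png

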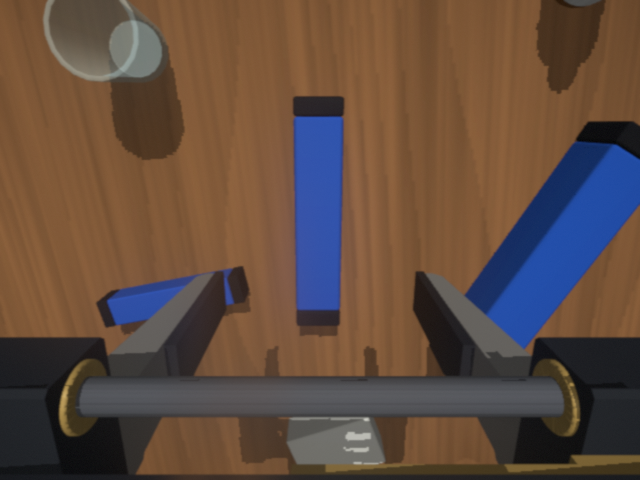

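View pics/side3.png

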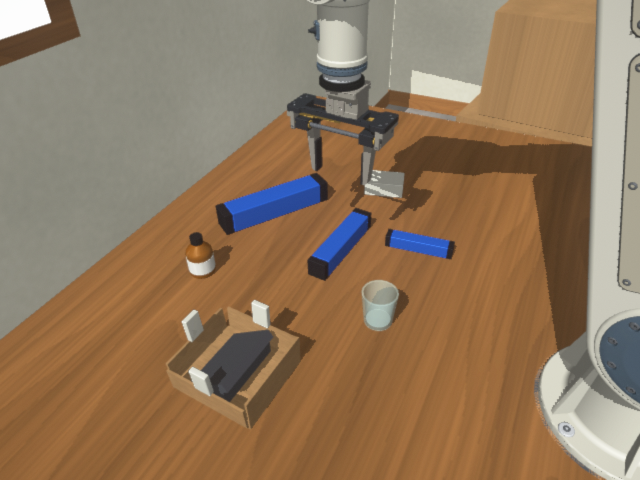

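All three flaps stand upright, with side-view tabs at (193,325), (261,313) and (201,380). The middle float is centred between the jaws at wrist px (318,210), and its position agrees across the views. I'll grip it and feel which end is heavy.

```bash
python3 go.py -4.5 0 .5385 -.16 .018; python3 -m jog '[{"dp":[0,0.005,0.24],"dr":[0,0,0],"gripper":0.4},{"dp":[0,0.005,0.48],"dr":[0,0,0],"gripper":0.4},{"dp":[0,0.005,0.703],"dr":[0,0,0],"gripper":0.4},{"dp":[0,0.005,0.703],"dr":[0,0,0],"gripper":0.4},{"dp":[0,0.005,0.703],"dr":[0,0,0],"gripper":-1}]'; python3 -m jog '[{"dp":[0,0,0],"dr":[0,0,0],"gripper":-1},{"dp":[0,0,0],"dr":[0,0,0],"gripper":-1},{"dp":[0,0,0],"dr":[0,0,0],"gripper":-1}]'; python3 -c "
from bench import r;print(r.sense()['torque'])";python3 -m jog '[{"dp":[0,0,-0.1],"dr":[0,0,0],"gripper":-1},{"dp":[0,0,-0.25],"dr":[0,0,0],"gripper":-1},{"dp":[0,0,-0.4],"dr":[0,0,0],"gripper":-1},{"dp":[0,0,-0.4],"dr":[0,0,0],"gripper":-1},{"dp":[0,0,-0.4],"dr":[0,0,0],"gripper":-1}]';  python3 - <<'E'
from m import *
for i in range(3): cv2.imwrite('pics/side4.png',r.snapshot('side'));print(r.sense()['torque'],r.sense()['ft_force'])
E
```

```text
dr [-0.    -0.     0.003]
dp [-0.007 -0.006  0.703]
time: 13.7
tcp_pos: [0.5413, -0.1584, 0.0178]
orientation: [0.733, 0.681, -0.0, -0.0]
ft_force: [-0.4, -0.3, 0.2]
opening: 0.612
grip_force: 0.0
time: 14.08
tcp_pos: [0.5415, -0.159, 0.0189]
orientation: [0.734, 0.68, 0.0, 0.0]
ft_force: [-1.6, 1.5, 6.9]
opening: 0.431
grip_force: 30.0
[0.3195917  0.28830386 0.09787482]
time: 14.7
tcp_pos: [0.5405, -0.1589, 0.1171]
orientation: [0.734, 0.68, -0.0, -0.0]
ft_force: [-0.2, 0.3, -3.4]
opening: 0.431
grip_force: 30.0
[-0.15133607 -0.10711317 -0.0090519 ] [-0.19733829  0.27836329 -3.32442515]
[-0.21490788 -0.08980925 -0.01748159] [ 0.00878274 -0.56197004 -3.20538233]
[-0.15999471 -0.14414949  0.01551008] [ 0.24940503 -0.18093049 -1.92512857]
```

```bash
python3 -m jog '[{"dp":[0.25,0,-0.2],"dr":[0,0,0.1],"gripper":-1},{"dp":[0.5,0,-0.4],"dr":[0,0,0.2],"gripper":-1},{"dp":[0.7,0,-0.5],"dr":[0,0,0.3],"gripper":-1},{"dp":[0.85,0,-0.5],"dr":[0,0,0.4],"gripper":-1},{"dp":[0.85,0,-0.5],"dr":[0,0,0.5],"gripper":-1}]'; python3 -m jog '[{"dp":[0,0,0],"dr":[0,0,0.1],"gripper":-1},{"dp":[0,0,0],"dr":[0,0,0.2],"gripper":-1},{"dp":[0,0,0],"dr":[0,0,0.3],"gripper":-1},{"dp":[0,0,0],"dr":[0,0,0.4],"gripper":-1},{"dp":[0,0,0],"dr":[0,0,0.49],"gripper":-1}]';python3 -m jog '[{"dp":[0,0,0],"dr":[0,0,0],"gripper":-1},{"dp":[0,0,0],"dr":[0,0,0],"gripper":-1}]'; python3 - <<'E'
from m import *
v=[]
for i in range(6): w=r.snapshot('wrist');v.append(np.r_[r.sense()['torque'],r.sense()['ft_force']])
print(np.mean(v,0).round(3),np.std(v,0).round(3),r.sense()['qpos'].round(2));cv2.imwrite('pics/w5.png',w)
O=np.array([.560,.1955,0]);x=np.array([-.998,.061,0]);up=np.array([0,0,1]);a=np.radians(35)
sl=np.cos(a)*x+np.sin(a)*up;n=-np.sin(a)*x+np.cos(a)*up
F=O+.0204*x+.083*up+.010*sl-.001*n
for p in(F+.015*sl+.09*up,F+.012*sl+.004*n,F):print(*p.round(4),end=' ')
E
```

```text
time: 15.48
tcp_pos: [0.5579, 0.0567, 0.2434]
orientation: [0.938, 0.347, 0.001, -0.0]
ft_force: [-0.6, -0.6, -3.7]
opening: 0.433
grip_force: 30.0
time: 16.1
tcp_pos: [0.5568, 0.0528, 0.2416]
orientation: [0.999, -0.033, -0.001, 0.0]
ft_force: [0.4, -0.2, -3.4]
opening: 0.435
grip_force: 30.0
time: 16.35
tcp_pos: [0.5572, 0.0528, 0.2423]
orientation: [1.0, -0.029, -0.001, 0.0]
ft_force: [0.4, 0.3, -3.7]
opening: 0.431
grip_force: 30.0
[ 0.046  0.166  0.011  0.533 -0.024 -3.265] [0.04  0.042 0.031 0.458 0.63  0.286] [0.09 0.24 1.76 0.   1.15 1.72]
0.5186 0.198 0.1865 0.5234 0.1977 0.0981 0.5309 0.1973 0.0879
```

View pics/w5.png

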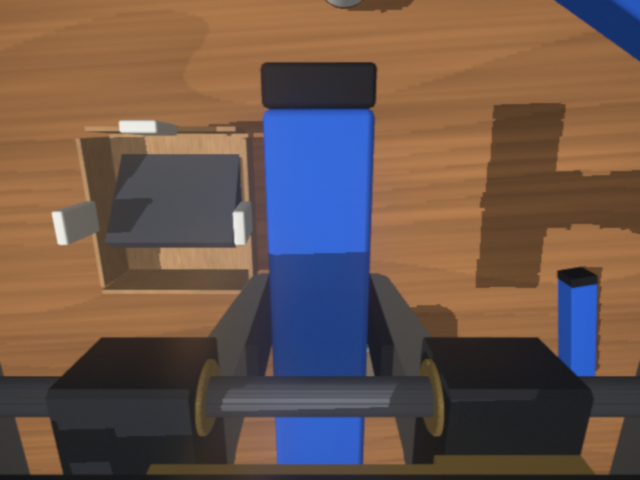

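The wrist moment turned with the float, from about −0.17 in x to +0.17 N m in y. So the heavy end is now at world +x, towards the front flap as wanted; the picture shows that end at (320,85). Next I'll tilt it and hover over the tray.

```bash
python3 go.py -93.5 -35 .5186 .198 .2365
```

```text
dr [ 0.    -0.389  0.001]
dp [-0.19  -0.57   0.026]
```

```bash
python3 -m jog '[{"dp":[-0.04,-0.12,0],"dr":[0,-0.08,0],"gripper":-1},{"dp":[-0.08,-0.25,0],"dr":[0,-0.17,0],"gripper":-1},{"dp":[-0.13,-0.38,0],"dr":[0,-0.26,0],"gripper":-1},{"dp":[-0.19,-0.5,0],"dr":[0,-0.34,0],"gripper":-1},{"dp":[-0.19,-0.57,0],"dr":[0,-0.389,0],"gripper":-1}]';python3 -m jog '[{"dp":[0,0,0],"dr":[0,0,0],"gripper":-1},{"dp":[0,0,0],"dr":[0,0,0],"gripper":-1}]'; python3 go.py -93.5 -35 0.5186 0.198 0.1865 0.5234 0.1977 0.0981 0.5309 0.1973 0.0879; python3 - <<'E'
from m import *
cv2.imwrite('pics/side6.png',r.snapshot('side'));cv2.imwrite('pics/top6.png',r.snapshot('top'));print(r.sense()['qpos'].round(2))
E
```

```text
time: 17.27
tcp_pos: [0.5188, 0.1993, 0.2425]
orientation: [0.953, -0.028, -0.302, -0.009]
ft_force: [-0.0, -0.1, -3.5]
opening: 0.432
grip_force: 30.0
time: 17.52
tcp_pos: [0.519, 0.1974, 0.2431]
orientation: [0.954, -0.029, -0.3, -0.009]
ft_force: [-0.5, -0.1, -2.1]
opening: 0.436
grip_force: 30.0
dr [ 0.    -0.001  0.   ]
dp [ 0.128 -0.002  0.187]
dp [ 0.346 -0.003  0.466]
dp [ 0.394 -0.003  0.482]
[0.25 0.57 1.39 0.18 1.76 1.86]
```

View pics/side6.png

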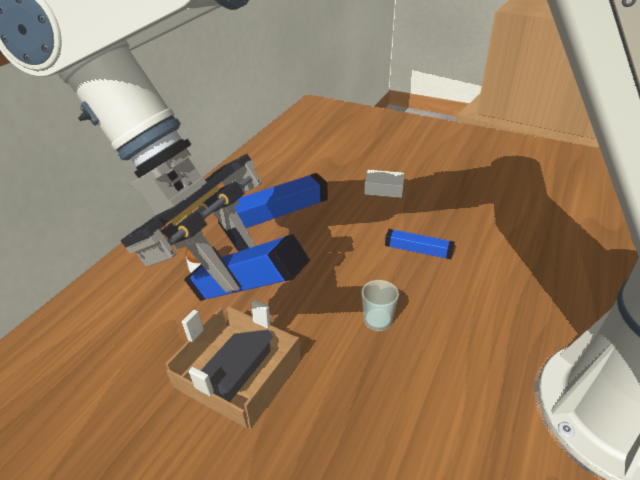

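The float hangs tilted over the cradle, low heavy end at (200,285) towards the front flap. Now I'll lower it.

```bash
python3 -m jog '[{"dp":[0.064,0,0.094],"dr":[0,0,0],"gripper":-1},{"dp":[0.128,0,0.187],"dr":[0,0,0],"gripper":-1},{"dp":[0.24,0,0.33],"dr":[0,0,0],"gripper":-1},{"dp":[0.346,0,0.463],"dr":[0,0,0],"gripper":-1},{"dp":[0.346,0,0.463],"dr":[0,0,0],"gripper":-1}]'; python3 -m jog '[{"dp":[0.02,0,0.005],"dr":[0,0,0],"gripper":-1},{"dp":[0.04,0,0.01],"dr":[0,0,0],"gripper":-1},{"dp":[0.048,0,0.016],"dr":[0,0,0],"gripper":-1},{"dp":[0.048,0,0.016],"dr":[0,0,0],"gripper":-1},{"dp":[0.048,0,0.016],"dr":[0,0,0],"gripper":-1}]'; python3 -c "
from bench import r;print(r.sense()['torque'])"; python3 go.py -93.5 -35 0.5309 0.1973 0.0879
```

```text
time: 18.25
tcp_pos: [0.5221, 0.1968, 0.0974]
orientation: [0.953, -0.029, -0.302, -0.009]
ft_force: [0.7, -1.1, -2.8]
opening: 0.435
grip_force: 30.0
time: 18.88
tcp_pos: [0.5307, 0.1973, 0.0887]
orientation: [0.953, -0.029, -0.301, -0.009]
ft_force: [-0.1, -0.4, -2.7]
opening: 0.433
grip_force: 30.0
[ 0.01428827 -0.5233683   0.00760987]
dr [0. 0. 0.]
dp [ 0.002 -0.     0.002]
```

```bash
for i in 1 2; do python3 -m jog '[{"dp":[0,0,0.006],"dr":[0,0,0],"gripper":-1},{"dp":[0,0,0.006],"dr":[0,0,0],"gripper":-1}]'; python3 -c "
from bench import r;print(r.sense()['torque'])"; done; python3 - <<'E'
from m import *
s=r.snapshot('side');cv2.imwrite('pics/s7.png',cv2.resize(s[200:440,120:360],(600,600),interpolation=cv2.INTER_CUBIC))
E
```

```text
time: 19.12
tcp_pos: [0.5302, 0.1973, 0.0877]
orientation: [0.953, -0.029, -0.3, -0.009]
ft_force: [1.9, -0.3, 1.1]
opening: 0.432
grip_force: 30.0
[-0.07550073 -0.33712908  0.03972879]
time: 19.38
tcp_pos: [0.5301, 0.1973, 0.0877]
orientation: [0.954, -0.029, -0.3, -0.009]
ft_force: [3.5, -1.2, 9.5]
opening: 0.432
grip_force: 30.0
[-0.24946318  0.21323477  0.1387288 ]
```

View pics/s7.png

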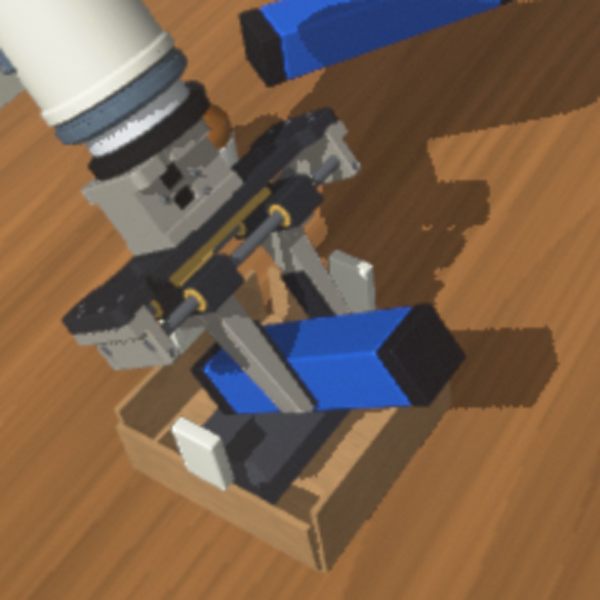

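The float lies on the slope between the fingers, low end behind the front flap, and contact came at the expected height. Now I'll release and back off.

```bash
python3 -m jog '[{"dp":[0,0,-0.008],"dr":[0,0,0],"gripper":-1},{"dp":[0,0,-0.008],"dr":[0,0,0],"gripper":0.2},{"dp":[0,0,-0.008],"dr":[0,0,0],"gripper":0.2},{"dp":[0,0,-0.008],"dr":[0,0,0],"gripper":0.2},{"dp":[0,0,-0.008],"dr":[0,0,0],"gripper":0.2}]'; python3 -m jog '[{"dp":[0,0,-0.08],"dr":[0,0,0],"gripper":0.2},{"dp":[0,0,-0.2],"dr":[0,0,0],"gripper":0.2},{"dp":[0,0,-0.4],"dr":[0,0,0],"gripper":0.2},{"dp":[0,0,-0.6],"dr":[0,0,0],"gripper":0.2},{"dp":[0,0,-0.7],"dr":[0,0,0],"gripper":0.2}]';python3 -m jog '[{"dp":[0,0.2,-0.1],"dr":[0,0,0],"gripper":0.2},{"dp":[0,0.4,-0.2],"dr":[0,0,0],"gripper":0.2},{"dp":[0,0.6,-0.2],"dr":[0,0,0],"gripper":0.2},{"dp":[0,0.8,-0.2],"dr":[0,0,0],"gripper":0.2},{"dp":[0,0.8,-0.2],"dr":[0,0,0],"gripper":0.2}]'; python3 - <<'E'
from m import *
s=r.snapshot('side');t=r.snapshot('top');cv2.imwrite('pics/t8f.png',t);cv2.imwrite('pics/s8f.png',s)
cv2.imwrite('pics/s8.png',np.hstack([cv2.resize(s[230:430,120:320],(400,400),interpolation=cv2.INTER_CUBIC),cv2.resize(t[150:300,130:280],(400,400),interpolation=cv2.INTER_CUBIC)]))
ct,cs=r.calibration('top'),r.calibration('side')
a=blobs(t,'b',(150,180,280,310),1)[0];print(a)
E
```

```text
time: 20.05
tcp_pos: [0.5301, 0.1972, 0.0876]
orientation: [0.953, -0.029, -0.301, -0.009]
ft_force: [0.3, -0.0, 0.2]
opening: 0.598
grip_force: 0.0
time: 20.68
tcp_pos: [0.6321, 0.1911, 0.2334]
orientation: [0.954, -0.029, -0.299, -0.01]
ft_force: [-0.1, 0.0, -0.5]
opening: 0.604
grip_force: 0.0
time: 21.3
tcp_pos: [0.6466, -0.0138, 0.272]
orientation: [0.953, -0.031, -0.301, -0.009]
ft_force: [1.0, 0.4, -0.1]
opening: 0.605
grip_force: 0.0
(((200.6117401123047, 250.24703979492188), (21.042255401611328, 64.86222076416016), 12.52880859375), 1119.0)
```

View pics/s8.png

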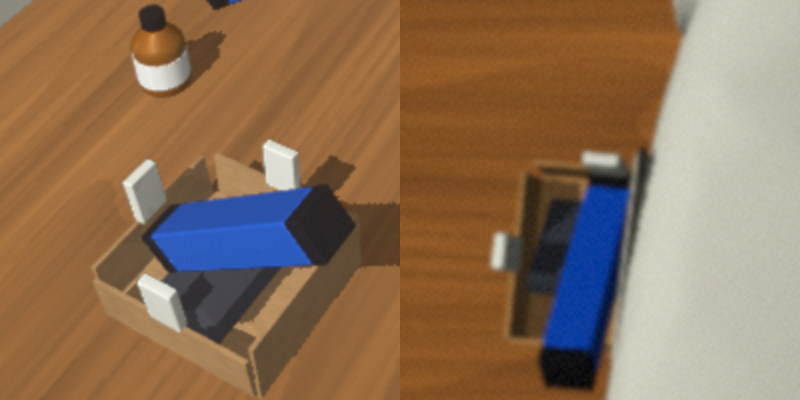

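The float lies on the slope with its low end at the front flap. The arm partly hides it from above, so I'll move clear and check straightness by ray casting.

```bash
python3 -m jog '[{"dp":[0,0.2,0],"dr":[0,0.1,0],"gripper":0.2},{"dp":[0,0.4,0],"dr":[0,0.2,0],"gripper":0.2},{"dp":[0,0.6,0],"dr":[0,0.3,0],"gripper":0.2},{"dp":[0,0.8,0],"dr":[0,0.39,0],"gripper":0.2},{"dp":[0,1,0],"dr":[0,0.39,0],"gripper":0.2}]'; python3 - <<'E'
from m import *
t=r.snapshot('top');s=r.snapshot('side');cv2.imwrite('pics/t9.png',t);cv2.imwrite('pics/s9.png',s)
O=np.array([.560,.1955,0]);X=np.array([-.998,.061,0]);Y=np.array([-.061,-.998,0]);up=np.array([0,0,1]);a=np.radians(35)
M=np.array([X,Y,up]);n=np.array([-np.sin(a),0,np.cos(a)])
P0=np.array([-.055,0,.006])+.04*n   # plane of the float's top face, tray frame
for nm,im,roi in(('top',t,(150,180,280,310)),('side',s,(150,290,320,400))):
    c=r.calibration(nm);h=cv2.cvtColor(im,cv2.COLOR_BGR2HSV);m=cv2.inRange(h,(105,150,60),(130,255,255))
    k=np.zeros_like(m);x0,y0,x1,y1=roi;k[y0:y1,x0:x1]=m[y0:y1,x0:x1]
    ct=max(cv2.findContours(k,0,1)[0],key=cv2.contourArea)
    q=cv2.approxPolyDP(ct,3,True)[:,0]
    print(nm,cv2.contourArea(ct))
    for u,v in q:
        o,d=ray(c,u,v);o=M@(o-O);d=M@d;p=o+d*((P0-o)@n)/(d@n)
        print((u,v),'tray x,y,z on top face:',p.round(3))
cv2.imwrite('pics/f.png',cv2.resize(t[170:310,130:290],(640,560),interpolation=cv2.INTER_CUBIC))
E
```

```text
time: 22.02
tcp_pos: [0.6303, -0.2592, 0.2731]
orientation: [1.0, -0.03, 0.002, -0.0]
ft_force: [0.5, 0.5, 0.3]
opening: 0.601
grip_force: 0.0
top 1159.5
(np.int32(215), np.int32(220)) tray x,y,z on top face: [-0.066  0.016  0.047]
(np.int32(202), np.int32(219)) tray x,y,z on top face: [-0.066 -0.014  0.047]
(np.int32(197), np.int32(227)) tray x,y,z on top face: [-0.045 -0.021  0.062]
(np.int32(185), np.int32(280)) tray x,y,z on top face: [ 0.076 -0.014  0.146]
(np.int32(204), np.int32(280)) tray x,y,z on top face: [0.072 0.025 0.144]
side 2260.5
(np.int32(275), np.int32(324)) tray x,y,z on top face: [0.075 0.016 0.146]
(np.int32(211), np.int32(332)) tray x,y,z on top face: [-0.059  0.017  0.052]
(np.int32(196), np.int32(349)) tray x,y,z on top face: [-0.056 -0.023  0.054]
(np.int32(209), np.int32(365)) tray x,y,z on top face: [ 0.011 -0.061  0.101]
(np.int32(275), np.int32(361)) tray x,y,z on top face: [ 0.129 -0.06   0.184]
(np.int32(261), np.int32(341)) tray x,y,z on top face: [ 0.076 -0.019  0.146]
```

View pics/f.png

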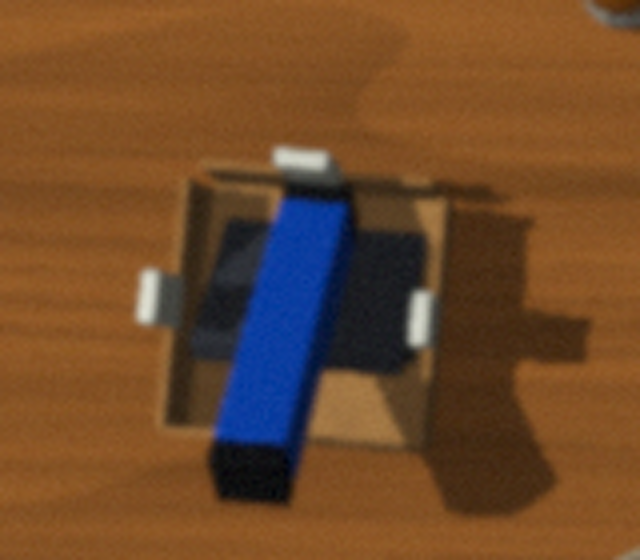

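The final top view shows all three tabs upright and the float centred on the cradle. The side-view rays put its top-face edges within about 2° of the tray's x axis, with the centre at tray x of about 21 mm against an expected 20 mm. The low end is at the front flap.

```bash
python3 -c "
from bench import r;print(r.hand_in())"
```

```text
the job is handed in; nothing more can be done
None
```

I handed the job in at about 22 s: all three flaps are upright, and the middle-sized float lies straight on the cradle, heavy end down by the front flap. I never touched the bottle, beaker or white box.

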